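# Vent the cream filler and snap its spout cap on

### The arm

A 6-joint arm with a two-finger parallel gripper is mounted at the origin on the work surface. World frame = base frame: x ahead of the robot, y to its left, z up, the work surface at z = 0. Lengths are in m, angles in rad, forces in N, time in s.
With the tool pointing down it reaches from about 0.4 to 0.825 m from the base axis. Payload 7 kg.
Tool frame: the origin (TCP) lies on the centre line of the jaws, within the pads' length; the fingertips stand ahead of it and the grasp point (between the pads) lies 11 mm behind it (arm.tips_ahead is the z of the fingertips in the tool frame, in m); z points along the fingers, y is the direction in which the jaws open and shut (so a half turn about z gives the same grasp; the last joint's range is limited). The gripper opens to 88 mm and grips with 3 to 60 N. Pads are 19 mm wide; open, the fingers measure 130 mm over their backs; the gripper's body (78 mm by 193 mm) begins 47 mm behind the grasp point.
Start: joints at [-0.992, 0.359, 0.012, 0, -1.224, -0.288], TCP at [0.194, -0.647, 0.235] pointing down, gripper open.
Joint ranges: [-3.07, 3.07], [-1.43, 2.12], [-1.02, 1.25], [-3.03, 1.67], [-3.05, -0], [-3.03, 3.03]. Speed limits (rad/s): [2.39, 2.39, 3.01, 3.14, 3.14, 3.14].

### API

Orientations are given as [roll, pitch, yaw] about the fixed x, y, z axes, in that order (R = Rz(yaw) Ry(pitch) Rx(roll)).
In Python, from station import get_state, optics, arm gives the robot as it stands.
- The arm moves only by the tool carry_out, never from a script. Its argument "plan" is a list of rows, each a list of 7 numbers: the shift along the world's x, y, z each as a share of 25 mm, from -1 to 1, then the turn, a rotation vector about the world's x, y, z each as a share of 90 degrees, from -1 to 1, then the finger opening in mm, from 0 to 87.6. A call has 1 to 8 rows; each row shifts and turns the commanded pose from where the row before left it; what a row does not reach is not made up. A row lasts 1/10 s, in which the tool goes at most 50 mm and 8.59 degrees, less where a joint would pass 70% of its speed; a pose out of reach is approached as far as the arm can. A call with a number of a shift or a turn outside -1 to 1 is refused whole. A call with a gripper value outside its range is refused whole. The fingers move at their own pace and stop on an object; "newtons" is the grip in N (left out, the last holds). Time passes only in rows, so rows that do not move let the fingers close. It gives the time, the measured TCP pose, the force and the opening at its end, in the units of the state.
- get_state(): the state, without advancing time (a new reading comes with each control period).
- optics.grab_frame(name): name is "scene" or "top"; returns the picture (420x560x3 uint8, blue, green, red); there is no depth.
- optics.calibration(name): a dict with "fov_y" (degrees; the focal length in pixels is half the picture's height over the tangent of half this angle, whatever the lens; pixels are square), "cx", "cy" (the principal point, pixels), "position" and "orientation" of the camera in the world. Camera axes: x right, y up, looking along -z (the intrinsics and any distortion apply to the point x, -y, -z); pixel columns grow to the right and rows downward; lengths in m; the calibration is good to about 2 mm. A picture is of the moment at which its call begins. calibration takes no time and is no camera call.
- arm.job_done(): hands the job in, once; it reports no verdict.
The state is a dict: "t": time; "q": joint angles; "qd": joint speeds; "joint_efforts": joint torques, N m; "eef_pos": TCP position; "ee_rot": TCP orientation; "force": force on the tool from outside, world axes, zero at the start; "moment": the same for the moment, N m; "width": finger opening in m.
Only numpy, scipy, OpenCV 4.12 (cv2) and the standard library are available. Lean on these libraries where they do the work, as an engineer would, in place of code of your own. Each camera call takes 0.05 s, during which the arm holds its last target. There are 200 camera calls.

### The job

Close down the cream filler: first squeeze its trigger right in against the upright grip and let it spring back out, to let off the pressure. Then take the white spout cap by its knob, push it straight down over the filler's upright spout until it clicks, and keep pushing down so that the springy seal ring under it is squashed most of the way. Finish while still holding the cap pressed down like that, and leave the mould, the ramekin and the jar standing where they are.

Things in the scene. Friction and masses are not known exactly. Their poses are not given: they have to be found in the camera images.
- filler: Cream filler fixed to the counter: low aluminium body 110 (its x) by 270 (its y) by 50 mm high, origin under its centre on the counter, z up. An upright steel spout stands on its top at its y = +85 mm, an upright black pistol grip with a steel trigger at its y = -85 mm. Between them only a flat cover 11 mm high.
- spout_foot (a point): Point on the spout's axis on the filler's top face, 50 mm above the counter. The spout is 25 mm in diameter, 34 mm tall from here, tapering over its top 10 mm to 16 mm. Four sprung steel beads 17 mm above this point stick out to a circle 34 mm across; the cap's inner lip must be forced over them (about 8 to 12 N), then snaps down.
- grip_mid (a point): Middle of the upright black grip at squeezing height, 70 mm above the filler's top face (120 mm above the counter). The grip is fixed, 22 mm thick along the filler's y, 30 mm along its x; its top is 146 mm above the counter; a foot block 14 mm high surrounds its base.
- trigger_pad (a point): Point on the trigger's outer face, level with grip_mid; moves with it. Trigger: upright steel bar 8 mm thick, 18 wide, 80 long, on the filler's -y side of the grip, hinged at its foot 14 mm above the filler's top and 18.5 mm from the grip's middle, leaning outward at rest. Here grip and trigger are 52 mm thick together at rest, about 35 squeezed: only the trigger moves, the grip is rigid.
- trigger (a joint): Trigger angle in rad: 0 at rest (sprung out), 0.25 squeezed right in. A spring returns it; at trigger_pad it takes about 2 N to start and 8 N to be right in.
- seal (a joint): How far the black springy seal ring round the foot of the spout is pushed down, in m: 0 free, 0.005 fully squashed. The ring is 42 mm across and its free top is 8 mm above spout_foot; it takes 2 N to start and 12 N to squash it fully.
- cap: White plastic cap, loose, mouth down on the counter; origin at centre of underside, z up. 46 mm wide, 38 high to its flat shoulder, then a round knob 22 mm in diameter, 30 tall. Hollow below, 34 deep; lip at the mouth 3 mm high with a 30 mm hole. Its underside is 21 mm above spout_foot on meeting the beads, about 11 when clicked, 8 on meeting the seal ring, 3 with it fully squashed.
- mould: Bystander: steel cream-horn mould, a cone 38 mm across its foot and 95 mm tall, origin under its centre.
- ramekin: Bystander: white ceramic ramekin, 60 mm across and 40 mm tall, open, origin under its centre.
- jar: Bystander: amber glass jar with a steel lid, 52 mm across and 85 mm tall, origin under its centre.
Mind the look-alikes: they are no part of the job. Leave any blue, purple or turquoise look-alike of the cap alone.

How it is judged:
On the way, in this order (a step that is already met when the one before it is completed fails the run):
1. the trigger is squeezed in (value of joint trigger above 0.19 rad), for 0.1 s.
2. the trigger has been let go and has sprung back (value of joint trigger below 0.04 rad and contact force between the fingers and trigger below 0.2 N), for 0.1 s.
3. the cap has clicked over the beads of the spout (z of cap in the frame of spout_foot between 0 and 0.0115 m and horizontal distance between cap and spout_foot below 0.004 m and angle between cap's own z axis and vertical below 0.15 rad), for 0.1 s.
At the end, for the whole second after the job is handed in: Robot still pressing the cap: cap upright (0.12 rad), centred (4 mm) on the spout past its click, seal squashed at least 2.5 of 5 mm, fingers on the cap; trigger at rest (under 0.04 rad); mould, ramekin and jar upright within 20 mm of their starts (z of cap in the frame of spout_foot between 0 and 0.0065 m and horizontal distance between cap and spout_foot below 0.004 m and angle between cap's own z axis and vertical below 0.12 rad and value of joint seal above 0.0025 m and contact force between any of the fingers, the arm and cap above 3 N and value of joint trigger below 0.04 rad and distance of each of mould, ramekin, jar from where it was at the start of the episode below 0.02 m and angle between each of mould, ramekin, jar's own z axis and vertical below 0.2 rad); the arm keeps its last pose, push and grip.
It fails at once if the mould, ramekin or jar is moved by more than 30 mm or tipped (distance of any of mould, ramekin, jar from where it was at the start of the episode above 0.03 m or angle between any of mould, ramekin, jar's own z axis and vertical above 0.5 rad).
It also fails if it takes over 48 s, if anything falls off the work surface, if the arm or the gripper's body presses on something with over 40 N, if the wrist force passes 120 N, or if a joint passes its speed limit or range.

## Working session

There is one attempt and no reset: what is moved stays moved. The work goes in short steps, Python scripts to look and compute and a tool call to move; the robot and the scene stay as the last step left them, time stands still between calls to the robot, and variables do not carry over. Pictures are saved under pics/ and viewed, about 8 in all and at most 12, crops included, and the job is handed in when it is done.

Besides the shell and the picture viewer there is one more tool, called after ">>>" as a command line: name --pt "numbers of a row" for each row, then --argument value for the rest. carry_out: Moves the arm, as the interface text tells. Its arguments: {"type":"object","properties":{"plan":{"type":"array"},"newtons":{"type":"number"}},"required":["plan"]}

```bash
mkdir -p pics; ls
python3 - <<'E'
from station import get_state, optics, arm
import cv2
for n in ("scene","top"):
    cv2.imwrite(f"pics/{n}0.png",optics.grab_frame(n)); print(n,optics.calibration(n))
s=get_state(); print(s['t'],s['eef_pos'],s['ee_rot'],s['force'],s['width'],arm.tips_ahead)
E
```

```text
pics
scene {'fov_y': 55.58839501467417, 'cx': 277.14456303712217, 'cy': 207.0500486575096, 'position': array([ 1.14900774, -0.40334122,  0.72469476]), 'orientation': array([0.84611897, 0.011747  , 0.87661597])}
top {'fov_y': 48.50388860685762, 'cx': 282.5406984617342, 'cy': 210.08029482950417, 'position': array([0.45142957, 0.02284236, 0.9934035 ]), 'orientation': array([ 0.17082993,  0.01655644, -1.59022581])}
0.1 [ 0.19335458 -0.64625746  0.23371359] [ 3.14008107e+00 -1.65886262e-04 -2.85089567e+00] [-0.42419764  0.97261822 -0.44041633] 0.08794005183985759 0.008
```

View pics/scene0.png

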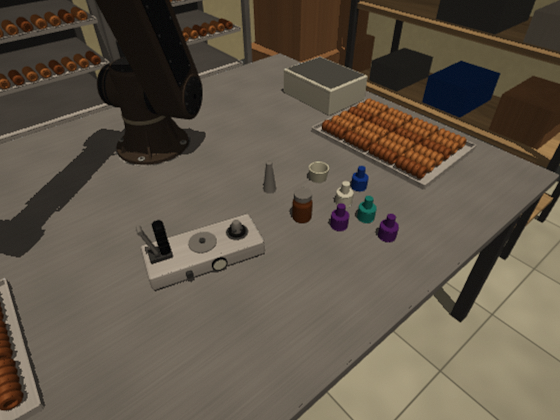

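View pics/top0.png

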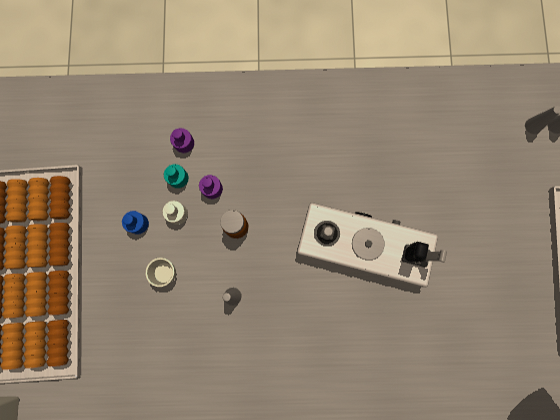

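Scene: filler at about (205,250), its grip on the left and spout on the right. Top: spout (326,233), grip (417,253). Cap candidates in top are white (173,212), blue (134,222), turquoise (175,175), and purple (181,139) and (210,186). Only the white one fits. I'll confirm it in an enlarged crop.

```bash
cat > h.py <<'E'
import numpy as np, cv2
from scipy.spatial.transform import Rotation as R
from station import get_state, optics, arm
def cam(n):
    c=optics.calibration(n); f=210/np.tan(np.radians(c['fov_y']/2))
    return c,f,R.from_euler('xyz',c['orientation']).as_matrix()
def ray(n,u,v):
    c,f,M=cam(n); d=M@np.array([(u-c['cx'])/f,-(v-c['cy'])/f,-1]); return np.array(c['position']),d/np.linalg.norm(d)
def plane(n,u,v,z):
    o,d=ray(n,u,v); return o+d*(z-o[2])/d[2]
def proj(n,p):
    c,f,M=cam(n); q=M.T@(np.array(p)-c['position']); return c['cx']-f*q[0]/q[2], c['cy']+f*q[1]/q[2]
def tri(a,b):
    A=np.zeros((3,3));y=np.zeros(3)
    for n,(u,v) in (('scene',a),('top',b)):
        o,d=ray(n,u,v);P=np.eye(3)-np.outer(d,d);A+=P;y+=P@o
    return np.linalg.solve(A,y)
E
python3 - <<'E'
from h import *
t=cv2.imread('pics/top0.png');s=cv2.imread('pics/scene0.png')
def crop(i,x,y,w,h,k): return cv2.resize(i[y:y+h,x:x+w],None,fx=k,fy=k,interpolation=cv2.INTER_CUBIC)
a=crop(t,290,195,165,100,4.8) ; b=crop(s,130,205,140,90,2.8); c=crop(t,140,185,100,90,2.8);d=crop(s,300,150,70,90,2.8)
cv2.imwrite('pics/f_top.png',crop(t,290,195,165,100,4.8))
row=np.hstack([b,c[:b.shape[0]]]);cv2.imwrite('pics/mix.png',row)
# filler body: bright low-sat
for n,i,box in(('top',t,(290,195,165,100)),):
    hsv=cv2.cvtColor(i,cv2.COLOR_BGR2HSV); m=cv2.inRange(hsv,(0,0,170),(180,70,255))
    x,y,w,h=box; k=np.zeros_like(m);k[y:y+h,x:x+w]=m[y:y+h,x:x+w]
    cs,_=cv2.findContours(k,cv2.RETR_EXTERNAL,cv2.CHAIN_APPROX_NONE);c=max(cs,key=cv2.contourArea)
    r=cv2.minAreaRect(c);bp=cv2.boxPoints(r);print(r)
    W=np.array([plane(n,u,v,.05) for u,v in bp]);print(W.round(4),np.linalg.norm(W-np.roll(W,1,0),axis=1),W.mean(0))
for n,i,x,y,w,h in(('top',t,155,195,35,35),('scene',s,330,175,30,32)):
    hsv=cv2.cvtColor(i,cv2.COLOR_BGR2HSV);m=cv2.inRange(hsv[y:y+h,x:x+w],(15,0,150),(45,110,255))
    cs,_=cv2.findContours(m,cv2.RETR_EXTERNAL,cv2.CHAIN_APPROX_NONE);c=max(cs,key=cv2.contourArea);print(n,cv2.boundingRect(c),cv2.minEnclosingCircle(c),x,y)
print(plane('top',173,212,.03),plane('top',160,273,.04),plane('top',232,222,.085),plane('top',228,297,.09))
E
```

```text
((368.48291015625, 243.75364685058594), (133.4348602294922, 51.443641662597656), 14.470293045043945)
[[ 0.5278  0.0068  0.05  ]
 [ 0.6297 -0.0222  0.05  ]
 [ 0.5552 -0.2813  0.05  ]
 [ 0.4563 -0.2483  0.05  ]] [0.26494145 0.1059015  0.26963127 0.10425136] [ 0.5422486  -0.13622588  0.05      ]
top (7, 5, 22, 22) ((17.5, 15.735294342041016), 11.181600570678711) 155 195
scene (7, 13, 16, 10) ((14.5, 16.5), 7.905794143676758) 330 175
[0.61896769 0.26613394 0.03      ] [0.49170531 0.28759091 0.04      ] [0.58678854 0.13499157 0.085     ] [0.44150645 0.14216408 0.09      ]
```

View pics/f_top.png

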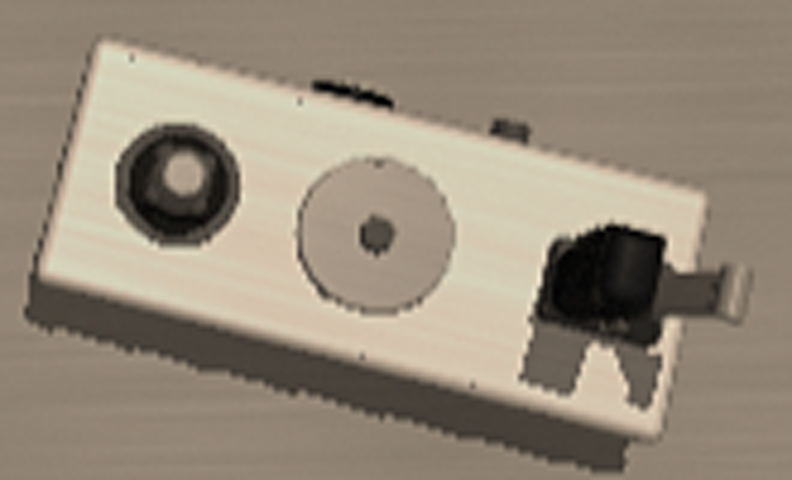

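View pics/mix.png

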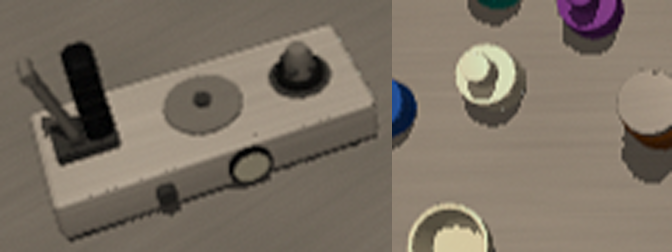

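White cap confirmed: it's the only white knobbed one, at top (173,212). The spout tip is near top (328,231), the ring near (327,233), and the trigger is on the right (-y) side of the grip.

Run:
```python
from h import *
np.set_printoptions(precision=4,suppress=True)
t=cv2.imread('pics/top0.png')
c=np.array([.5422,-.1362]);ax=np.array([.273,.962])
print('pred spout',c+.085*ax,'grip',c-.085*ax)
o=lambda x,y:(290+x/4.8-.4,195+y/4.8-.4)
print('ring',plane('top',*o(178,184),.058),'tip',plane('top',*o(184,172),.084))
print('griptop',plane('top',*o(632,250),.146),'trigtop',plane('top',*o(735,293),.142))
# scene crop mix: b from (130,205) x2.8
q=lambda x,y:(130+x/2.8-.3,205+y/2.8-.3)
print('scene ring',plane('scene',*q(299,74),.058),'tip',plane('scene',*q(297,45),.084),'griptop',plane('scene',*q(77,47),.146))
# cap: top crop c from (140,185) at x offset 392; knob (482-392,72)
k=lambda x,y:(140+(x-392)/2.8-.3,185+y/2.8-.3)
print('knobtop',plane('top',*k(481,70),.068),'shoulder',plane('top',*k(487,75),.038))
for n,u,v in(('turq',175,175),('purp',210,186),('blue',134,222)):print(n,plane('top',u,v,.05))
hsv=cv2.cvtColor(cv2.imread('pics/scene0.png'),cv2.COLOR_BGR2HSV)
s=cv2.imread('pics/scene0.png');cv2.imwrite('pics/cap_s.png',cv2.resize(s[170:220,320:380],None,fx=6,fy=6,interpolation=cv2.INTER_CUBIC))
print(proj('scene',plane('top',*k(481,70),.068)))
```

```text
pred spout [ 0.5654 -0.0544] grip [ 0.519 -0.218]
ring [ 0.5644 -0.0529  0.058 ] tip [ 0.5661 -0.0534  0.084 ]
griptop [ 0.525  -0.2159  0.146 ] trigtop [ 0.5083 -0.2546  0.142 ]
scene ring [ 0.5687 -0.0558  0.058 ] tip [ 0.5623 -0.0507  0.084 ] griptop [ 0.5127 -0.2128  0.146 ]
knobtop [0.6171 0.2597 0.068 ] shoulder [0.6186 0.2628 0.038 ]
turq [0.6938 0.2585 0.05  ]
purp [0.6686 0.185  0.05  ]
blue [0.5964 0.3411 0.05  ]
(np.float64(343.8381504084547), np.float64(183.68943729082298))
```

View pics/cap_s.png

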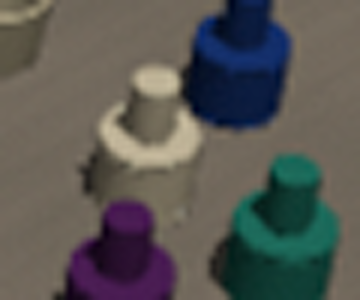

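The two views agree to a few mm: spout about (0.565,-0.054), grip about (0.519,-0.217), cap about (0.618,0.263), filler yaw about -0.276. Now moving above the grip.

>>> carry_out --pt "0.8 1 0 0 0 -0.03 87.6" --pt "0.8 1 0 0 0 -0.03 87.6" --pt "0.8 1 0 0 0 -0.03 87.6" --pt "0.8 1 0 0 0 -0.03 87.6" --pt "0.8 1 0 0 0 -0.03 87.6" --pt "0.8 1 0 0 0 -0.03 87.6" --pt "0.8 1 0 0 0 -0.03 87.6" --pt "0.8 1 0 0 0 -0.03 87.6" --newtons 25

```text
t: 0.9
eef_pos: [0.354, -0.4454, 0.2343]
ee_rot: [3.141, -0.0, 3.053]
force: [-0.2, -0.4, -0.1]
width: 0.0873
```

>>> carry_out --pt "0.8 1 0 0 0 -0.03 87.6" --pt "0.8 1 0 0 0 -0.03 87.6" --pt "0.8 1 0 0 0 -0.03 87.6" --pt "0.8 1 0 0 0 -0.03 87.6" --pt "0.8 1 0 0 0 0 87.6" --pt "0.8 1 0 0 0 0 87.6" --pt "0.8 0.48 0 0 0 0 87.6" --pt "0 0 0 0 0 0 87.6"

```text
t: 1.7
eef_pos: [0.4957, -0.2833, 0.2342]
ee_rot: [-3.142, -0.0, 2.869]
force: [-0.2, -0.1, 0.3]
width: 0.0876
```

>>> carry_out --pt "0.8 0 0 0 0 0 87.6" --pt "0 0 -0.5 0 0 0 87.6" --pt "0 0 -0.5 0 0 0 87.6" --pt "0 0 0 0 0 0 87.6" --pt "0 0 0 0 0 0 87.6"

```text
t: 2.2
eef_pos: [0.5127, -0.285, 0.209]
ee_rot: [-3.141, -0.002, 2.866]
force: [0.2, -0.3, -0.0]
width: 0.0876
```

Run:
```python
from h import *
s=get_state(); print(s['t'],s['eef_pos'],s['ee_rot'],s['force'],s['width'])
a=optics.grab_frame('scene');b=optics.grab_frame('top')
r=lambda i,x,y,k:cv2.resize(i[y:y+130,x:x+130],None,fx=k,fy=k,interpolation=cv2.INTER_CUBIC)
cv2.imwrite('pics/g1.png',np.hstack([r(a,90,150,3),r(b,340,190,3)]))
```

```text
2.2 [ 0.51265243 -0.28497115  0.2090017 ] [-3.14135556e+00 -1.50441559e-03  2.86635019e+00] [ 0.15098059 -0.28848649 -0.03205439] 0.08757934707331008
```

View pics/g1.png

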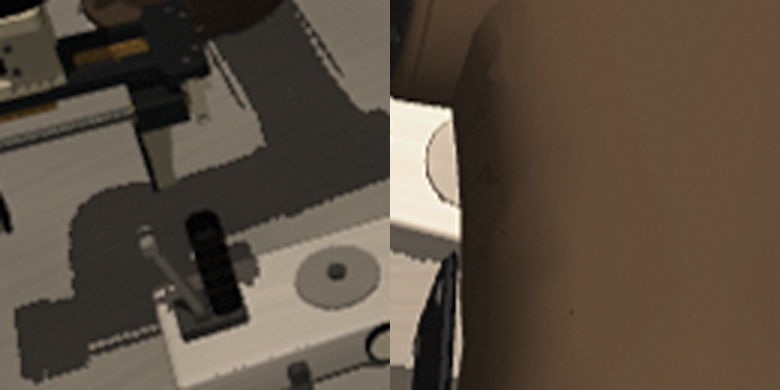

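I fell 50 mm short in y because I miscounted rows. The picture shows the jaws behind the grip at scene (145,205) and clear of it. Now going over the grip and down.

>>> carry_out --pt "0.06 1 0 0 0 0 87.6" --pt "0 1 0 0 0 0 87.6" --pt "0 0 0 0 0 0 87.6" --pt "0 0 -0.8 0 0 0 87.6" --pt "0 0 -0.8 0 0 0 87.6" --pt "0 0 0 0 0 0 87.6"

```text
t: 2.9
eef_pos: [0.5135, -0.2345, 0.1677]
ee_rot: [-3.142, -0.003, 2.866]
force: [0.0, 0.3, -0.0]
width: 0.087
```

>>> carry_out --pt "0 0 -0.8 0 0 0 87.6" --pt "0 0 -0.8 0 0 0 87.6" --pt "0 0 -0.8 0 0 0 87.6" --pt "0 0 0 0 0 0 87.6" --pt "0 0 0 0 0 0 87.6"

```text
t: 3.4
eef_pos: [0.5155, -0.2351, 0.1107]
ee_rot: [-3.141, 0.001, 2.867]
force: [-0.3, 0.3, 0.9]
width: 0.0875
```

Run:
```python
from h import *
a=optics.grab_frame('scene')
cv2.imwrite('pics/g2.png',cv2.resize(a[180:310,90:260],None,fx=4,fy=4,interpolation=cv2.INTER_CUBIC))
```

```text
(no output)
```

View pics/g2.png

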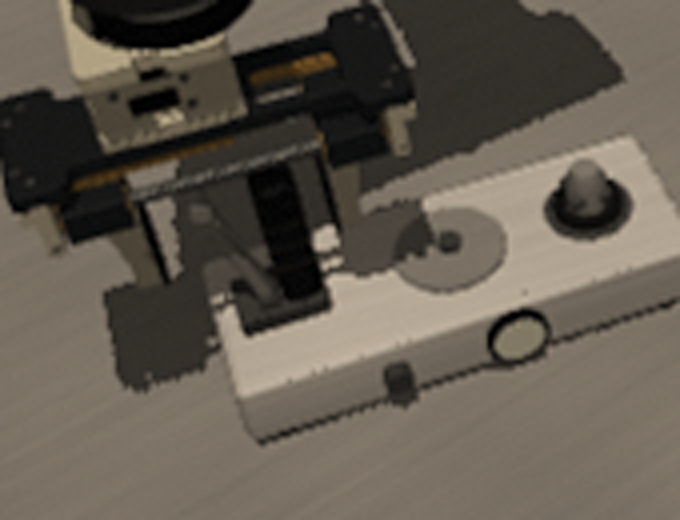

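Trigger and grip both stand between the fingers (crop (200,215) and (275,230)). Now shifting so the closed jaws are centred, then squeezing.

>>> carry_out --pt "0.14 0.48 0 0 0 0 70" --pt "0 0 0 0 0 0 50" --pt "0 0 0 0 0 0 36" --pt "0 0 0 0 0 0 33" --pt "0 0 0 0 0 0 33" --pt "0 0 0 0 0 0 33" --pt "0 0 0 0 0 0 33" --pt "0 0 0 0 0 0 33" --newtons 25

```text
t: 4.25
eef_pos: [0.5187, -0.2227, 0.1099]
ee_rot: [3.141, 0.001, 2.867]
force: [-1.3, -0.5, 5.4]
width: 0.0342
```

Width 34 mm is the squeezed thickness. Letting go and backing out.

>>> carry_out --pt "0 0 0 0 0 0 33" --pt "0 0 0 0 0 0 60" --pt "0 0 0 0 0 0 87.6" --pt "-0.14 -0.48 0 0 0 0 87.6" --pt "0 0 0 0 0 0 87.6" --pt "0 0 0 0 0 0 87.6" --pt "0 0 0 0 0 0 87.6" --pt "0 0 0 0 0 0 87.6"

```text
t: 5.05
eef_pos: [0.5147, -0.2348, 0.1093]
ee_rot: [3.142, -0.001, 2.867]
force: [-0.5, 0.2, -0.6]
width: 0.0841
```

>>> carry_out --pt "0 0 0.8 0 0 0 87.6" --pt "0 0 0.8 0 0 0 87.6" --pt "0 0 0.8 0 0 0 87.6" --pt "0 0 0.8 0 0 0 87.6" --pt "0 0 0.8 0 0 0 87.6" --pt "0 0 0 0 0 0 87.6"

```text
t: 5.65
eef_pos: [0.5164, -0.2351, 0.2125]
ee_rot: [3.142, 0.005, 2.867]
force: [0.9, 0.3, -0.0]
width: 0.0877
```

>>> carry_out --pt "0.2 1 0 0 0 -0.02 60" --pt "0.2 1 0 0 0 -0.02 60" --pt "0.2 1 0 0 0 -0.02 45" --pt "0.2 1 0 0 0 -0.02 45" --pt "0.2 1 0 0 0 -0.02 45" --pt "0.2 1 0 0 0 -0.02 45" --pt "0.2 1 0 0 0 -0.02 45" --pt "0.2 1 0 0 0 -0.02 45"

```text
t: 6.45
eef_pos: [0.5547, -0.0337, 0.2089]
ee_rot: [-3.141, -0.001, 2.614]
force: [0.5, -0.4, -0.1]
width: 0.0451
```

>>> carry_out --pt "0.2 1 0 0 0 -0.02 45" --pt "0.2 1 0 0 0 -0.02 45" --pt "0.2 1 0 0 0 -0.02 45" --pt "0.2 1 0 0 0 -0.02 45" --pt "0.2 1 0 0 0 -0.02 45" --pt "0.2 1 0 0 0 -0.02 45" --pt "0.2 1 0 0 0 -0.02 45" --pt "0.2 1 0 0 0 -0.02 45"

```text
t: 7.25
eef_pos: [0.5948, 0.1662, 0.2088]
ee_rot: [-3.141, -0.0, 2.363]
force: [0.1, -0.3, 0.0]
width: 0.0455
```

>>> carry_out --pt "0.2 1 -0.5 0 0 0 45" --pt "0.2 1 -0.5 0 0 0 45" --pt "0.2 1 -0.5 0 0 0 45" --pt "0.2 0.9 -0.5 0 0 0 45" --pt "0 0 -0.5 0 0 0 45" --pt "0 0 0 0 0 0 45" --pt "0 0 0 0 0 0 45" --pt "0 0 0 0 0 0 45"

```text
t: 8.05
eef_pos: [0.6167, 0.2606, 0.1476]
ee_rot: [3.14, -0.004, 2.368]
force: [-0.2, 0.3, 0.6]
width: 0.0447
```

Run:
```python
from h import *
s=get_state(); print(s['t'],s['eef_pos'],s['ee_rot'],s['force'],s['width'],s['q'])
a=optics.grab_frame('scene')
cv2.imwrite('pics/c1.png',cv2.resize(a[110:290,140:400],None,fx=3,fy=3,interpolation=cv2.INTER_CUBIC))
```

```text
8.05 [0.61666073 0.26062252 0.14758598] [ 3.1404896  -0.00430456  2.36809251] [-0.23071825  0.31757105  0.63239463] 0.04472397666089152 [ 0.6878903   0.41147129 -0.1119259  -0.00508107 -1.04677827 -3.02964812]
```

View pics/c1.png

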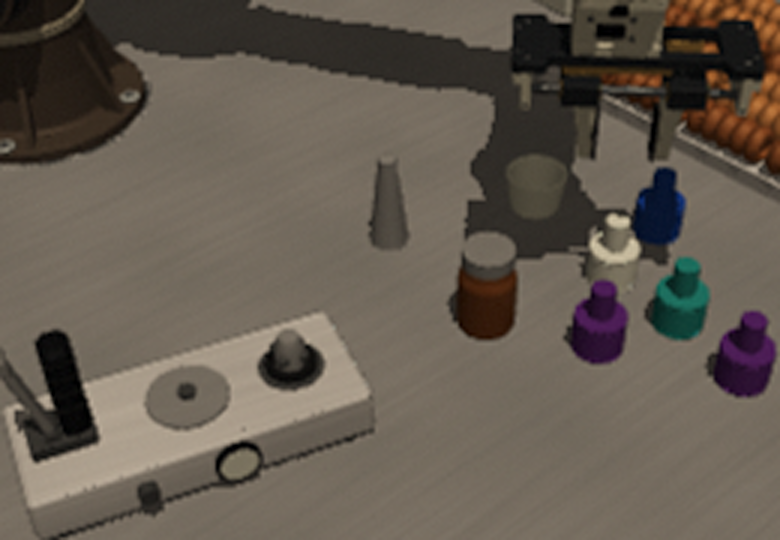

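Fingers are above the white cap (knob at scene (346,183)) and the trigger is back out. But joint 6 is at its limit, so I'm turning the wrist back a bit and checking the offset.

>>> carry_out --pt "0 0 0 0 0 0.09 45" --pt "0 0 0 0 0 0.09 45" --pt "0 0 0 0 0 0 45" --pt "0 0 0 0 0 0 45"

```text
t: 8.5
eef_pos: [0.6167, 0.2609, 0.1478]
ee_rot: [3.14, -0.004, 2.647]
force: [-0.1, -0.6, -0.2]
width: 0.0449
```

Run:
```python
from h import *
np.set_printoptions(precision=4,suppress=True)
s=get_state(); print(s['t'],s['eef_pos'],s['ee_rot'],s['q'])
print('tri knob',tri((346,183),(140+89/2.8-.3,185+70/2.8-.3)),'scene plane',plane('scene',346,183,.068),plane('scene',345,193.3,.038))
a=[.61666,.2606,.1396]; print(proj('scene',a),'seen ~348.2,162.3')
for sg in(-1,1): print(proj('scene',np.array(a)+sg*.0223*np.array([.699,.715,0])), 'seen 335.7/360.7,162.3')
```

```text
8.5 [0.6167 0.2609 0.1478] [ 3.14   -0.0041  2.6466] [ 0.6882  0.4118 -0.1108 -0.0051 -1.0482 -2.7514]
tri knob [0.6188 0.2619 0.0692] scene plane [0.6188 0.2662 0.068 ] [0.6237 0.2616 0.038 ]
(np.float64(346.73723332388505), np.float64(161.23447114586946)) seen ~348.2,162.3
(np.float64(337.88740203734807), np.float64(160.91524935522588)) seen 335.7/360.7,162.3
(np.float64(355.6134664890043), np.float64(161.5546452772623)) seen 335.7/360.7,162.3
```

Triangulated knob top (0.619,0.262,0.069) has the expected height of 0.068. Descending.

>>> carry_out --pt "0.08 0.05 -0.8 0 0 0 45" --pt "0 0 -0.8 0 0 0 45" --pt "0 0 -0.8 0 0 0 45" --pt "0 0 -0.8 0 0 0 45" --pt "0 0 -0.4 0 0 0 45" --pt "0 0 -0.3 0 0 0 45" --pt "0 0 0 0 0 0 45" --pt "0 0 0 0 0 0 45"

```text
t: 9.3
eef_pos: [0.619, 0.2626, 0.0503]
ee_rot: [3.14, -0.004, 2.651]
force: [0.3, 0.6, 0.0]
width: 0.0451
```

>>> carry_out --pt "0 0 0 0 0 0 30" --pt "0 0 0 0 0 0 20" --pt "0 0 0 0 0 0 15" --pt "0 0 0 0 0 0 15" --pt "0 0 0 0 0 0 15" --newtons 45

```text
t: 9.8
eef_pos: [0.6186, 0.2624, 0.0498]
ee_rot: [3.141, -0.004, 2.651]
force: [0.1, 0.0, 1.5]
width: 0.0211
```

Grip on the knob (21 mm). Lifting and carrying to just above the spout.

>>> carry_out --pt "0 0 0.4 0 0 0 15" --pt "0 0 0.8 0 0 0 15" --pt "0 0 0.8 0 0 0 15" --pt "0 0 0.8 0 0 0 15" --pt "0 0 0.8 0 0 0 15" --pt "0 0 0.8 0 0 0 15" --pt "0 0 0.4 0 0 0 15" --pt "0 0 0 0 0 0 15"

```text
t: 10.6
eef_pos: [0.6191, 0.2627, 0.1715]
ee_rot: [3.138, -0.003, 2.651]
force: [-0.8, 0.9, -1.4]
width: 0.0213
```

>>> carry_out --pt "-0.15 -0.9 0 0 0 0 15" --pt "-0.15 -0.9 0 0 0 0 15" --pt "-0.15 -0.9 0 0 0 0 15" --pt "-0.15 -0.9 0 0 0 0 15" --pt "-0.15 -0.9 0 0 0 0 15" --pt "-0.15 -0.9 0 0 0 0 15" --pt "-0.15 -0.9 0 0 0 0 15" --pt "-0.15 -0.9 0 0 0 0 15"

```text
t: 11.4
eef_pos: [0.588, 0.0802, 0.1697]
ee_rot: [3.141, -0.004, 2.651]
force: [0.1, 0.5, -0.7]
width: 0.0209
```

>>> carry_out --pt "-0.15 -0.9 0 0 0 0 15" --pt "-0.15 -0.9 0 0 0 0 15" --pt "-0.15 -0.9 0 0 0 0 15" --pt "-0.15 -0.9 0 0 0 0 15" --pt "-0.15 -0.9 0 0 0 0 15" --pt "-0.15 -0.9 0 0 0 0 15" --pt "0 0 0 0 0 0 15" --pt "0 0 0 0 0 0 15"

```text
t: 12.2
eef_pos: [0.5657, -0.0538, 0.1697]
ee_rot: [3.141, -0.004, 2.649]
force: [-0.3, -0.3, -1.0]
width: 0.021
```

Run:
```python
from h import *
np.set_printoptions(precision=4,suppress=True)
s=get_state(); print(s['t'],s['eef_pos'],s['ee_rot'],s['force'],s['width'],s['q'])
a=optics.grab_frame('scene')
cv2.imwrite('pics/s1.png',cv2.resize(a[150:290,130:280],None,fx=4,fy=4,interpolation=cv2.INTER_CUBIC))
cv2.imwrite('pics/s1full.png',a)
```

```text
12.2 [ 0.5657 -0.0538  0.1697] [ 3.1407 -0.0043  2.6495] [-0.3255 -0.3335 -0.9774] 0.02104398316564801 [ 0.247   0.2381 -0.3136 -0.0041 -1.0217 -2.3078]
```

View pics/s1.png

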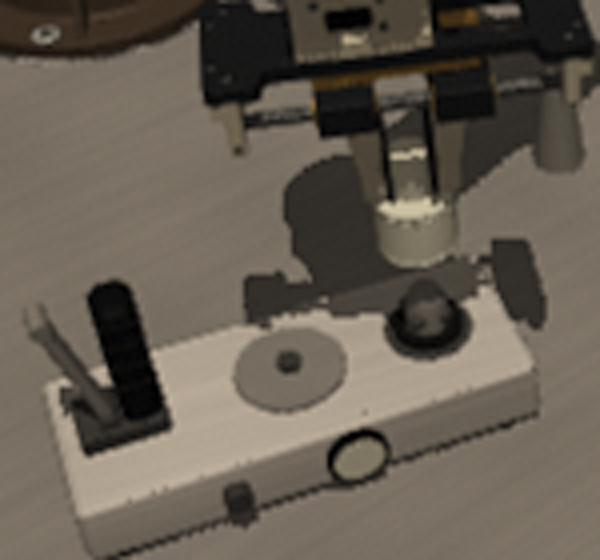

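Cap held upright above the spout: shoulder about scene (233.6,202.6), ring centre about (236.9,231). Next I measure their offset in this one view, so camera bias cancels.

Run:
```python
from h import *
np.set_printoptions(precision=4,suppress=True)
a=cv2.imread('pics/s1full.png');f=lambda x,y:(130+x/4-.4,150+y/4-.4)
h=cv2.cvtColor(a,cv2.COLOR_BGR2HSV)
m=cv2.inRange(h[195:218,218:250],(15,20,110),(45,150,255))
cs,_=cv2.findContours(m,cv2.RETR_EXTERNAL,cv2.CHAIN_APPROX_NONE);c=max(cs,key=cv2.contourArea);print('cap box',cv2.boundingRect(c))
g=m.sum(0)//255;print(g)
for r in range(8,17): w=np.where(m[r])[0];print(r+195,w.min()+218,w.max()+218,end=' | ')
print()
d=cv2.inRange(h[215:245,215:260],(0,0,0),(180,255,62)); 
for r in range(12,24): w=np.where(d[r,5:40])[0]; print(r+215,(w.min()+220,w.max()+220) if len(w) else 0,end=' | ')
print()
print('cap @shoulder',plane('scene',*f(416,212),.1583),'bottom rim',plane('scene',*f(417,245),.1203))
print('ring',plane('scene',*f(429,325),.058),'tip',plane('scene',*f(429,287),.084))
p=lambda q:np.array(proj('scene',q))
print('expected px cap shoulder',p([.5657,-.0538,.1583]),'bottom',p([.5657,-.0538,.1203]),'ring',p([.5657,-.0538,.058]))
```

```text
cap box (6, 1, 26, 21)
[ 0  0  0  0  0  0  2  3  4  8 14 15 18 19 21 19 20 19 18 17 15 15 15 11
  1  2  5 14 14 16 19 17]
203 226 249 | 204 227 249 | 205 227 249 | 206 230 249 | 207 228 249 | 208 228 249 | 209 228 249 | 210 228 249 | 211 228 249 | 
227 (np.int64(228), np.int64(245)) | 228 (np.int64(227), np.int64(245)) | 229 (np.int64(227), np.int64(246)) | 230 (np.int64(227), np.int64(246)) | 231 (np.int64(227), np.int64(246)) | 232 (np.int64(226), np.int64(246)) | 233 (np.int64(227), np.int64(246)) | 234 (np.int64(227), np.int64(246)) | 235 (np.int64(228), np.int64(245)) | 236 (np.int64(228), np.int64(244)) | 237 (np.int64(229), np.int64(243)) | 238 (np.int64(231), np.int64(240)) | 
cap @shoulder [ 0.5802 -0.0619  0.1583] bottom rim [ 0.5659 -0.055   0.1203]
ring [ 0.5685 -0.0546  0.058 ] tip [ 0.5655 -0.0499  0.084 ]
expected px cap shoulder [232.8056 197.7773] bottom [234.2369 210.5659] ring [236.4185 230.0588]
```

Alignment is within about 2 mm, and the mouth has 7 mm of lead-in on the spout tip. Descending to just above the beads while watching side forces.

>>> carry_out --pt "0 0 -0.6 0 0 0 15" --pt "0 0 -0.6 0 0 0 15" --pt "0 0 -0.3 0 0 0 15" --pt "0 0 0 0 0 0 15"

```text
t: 12.65
eef_pos: [0.5654, -0.0524, 0.131]
ee_rot: [-3.141, -0.006, 2.652]
force: [0.2, 0.5, -0.6]
width: 0.0208
```

>>> carry_out --pt "0 0 -0.1 0 0 0 15" --pt "0 0 -0.1 0 0 0 15" --pt "0 0 -0.1 0 0 0 15" --pt "0 0 -0.1 0 0 0 15" --pt "0 0 0 0 0 0 15" --pt "0 0 0 0 0 0 15"

```text
t: 13.25
eef_pos: [0.566, -0.0527, 0.1221]
ee_rot: [3.141, -0.005, 2.651]
force: [-0.3, 0.4, -0.3]
width: 0.0211
```

The mouth is around the spout with no side force. Now pushing over the beads.

>>> carry_out --pt "0 0 -0.12 0 0 0 15" --pt "0 0 -0.12 0 0 0 15" --pt "0 0 0 0 0 0 15"

```text
t: 13.55
eef_pos: [0.566, -0.0531, 0.1163]
ee_rot: [3.142, -0.004, 2.651]
force: [-0.6, -3.5, 1.2]
width: 0.0211
```

>>> carry_out --pt "0 0 -0.12 0 0 0 15" --pt "0 0 -0.12 0 0 0 15" --pt "0 0 0 0 0 0 15" --pt "0 0 0 0 0 0 15"

```text
t: 13.95
eef_pos: [0.5659, -0.0525, 0.1097]
ee_rot: [3.141, -0.005, 2.651]
force: [0.3, 0.4, -1.4]
width: 0.0214
```

>>> carry_out --pt "0 0 -0.1 0 0 0 15" --pt "0 0 -0.06 0 0 0 15" --pt "0 0 0 0 0 0 15" --pt "0 0 0 0 0 0 15"

```text
t: 14.35
eef_pos: [0.5664, -0.0525, 0.1065]
ee_rot: [3.141, -0.004, 2.651]
force: [-0.3, 0.9, 3.5]
width: 0.0211
```

>>> carry_out --pt "0 0 -0.06 0 0 0 15" --pt "0 0 0 0 0 0 15" --pt "0 0 0 0 0 0 15"

```text
t: 14.65
eef_pos: [0.5664, -0.0526, 0.105]
ee_rot: [3.14, -0.004, 2.651]
force: [-0.3, 1.3, 6.0]
width: 0.0209
```

Force follows the seal spring (2 N + 2 N/mm, so about 2.3 mm squashed now). About 1.7 mm more.

>>> carry_out --pt "0 0 -0.07 0 0 0 15" --pt "0 0 0 0 0 0 15" --pt "0 0 0 0 0 0 15" --pt "0 0 0 0 0 0 15" --pt "0 0 0 0 0 0 15"

```text
t: 15.15
eef_pos: [0.5665, -0.0526, 0.1037]
ee_rot: [3.14, -0.003, 2.652]
force: [-1.0, 1.7, 8.3]
width: 0.0212
```

Run:
```python
from h import *
np.set_printoptions(precision=4,suppress=True)
a=optics.grab_frame('scene');s=get_state(); print(s['t'],s['eef_pos'],s['force'],s['width'])
cv2.imwrite('pics/e1.png',np.hstack([cv2.resize(a[170:290,130:270],None,fx=3.2,fy=3.2,interpolation=cv2.INTER_CUBIC),cv2.resize(a[130:250,250:350],None,fx=3.2,fy=3.2,interpolation=cv2.INTER_CUBIC)]))
```

```text
15.2 [ 0.5665 -0.0526  0.1037] [-1.4205  1.767   8.1437] 0.02085881135961166
```

View pics/e1.png

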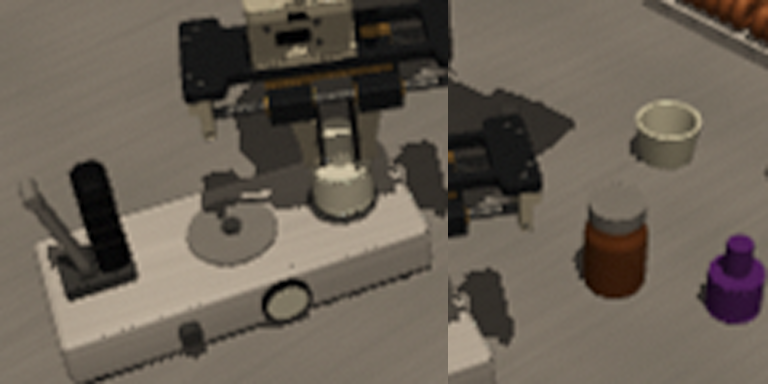

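The cap sits upright on the ring, the trigger is out, and the jar and ramekin stand as before. Force suggests about 3.5 mm squashed. One small extra push, then hand in.

>>> carry_out --pt "0 0 -0.03 0 0 0 15" --pt "0 0 0 0 0 0 15" --pt "0 0 0 0 0 0 15" --pt "0 0 0 0 0 0 15" --pt "0 0 0 0 0 0 15"

```text
t: 15.7
eef_pos: [0.5665, -0.0526, 0.1031]
ee_rot: [3.14, -0.003, 2.652]
force: [-1.7, 1.8, 9.1]
width: 0.0213
```

Run:
```python
from station import get_state, arm
s=get_state(); print(s['t'],s['eef_pos'],s['force'],s['width'])
if 7<s['force'][2]<13: print(arm.job_done())
```

```text
15.7 [ 0.56654018 -0.05255747  0.1030623 ] [-1.67665877  1.84627975  9.09971491] 0.021258991446799616
the job is handed in; nothing more can be done
None
```

The job is handed in at t = 15.7 s, with the arm still holding the white cap pressed down on the spout. The hand-in gives no verdict, so the results below are my own readings.

- **Trigger:** I squeezed it to a jaw width of 34 mm, about the 35 mm given for right in, then let go. Later pictures show it sprung back out.
- **Cap:** I gripped it by its knob and pushed it over the beads. I did not catch the 8–12 N click peak in the force readings. The travel past the beads and the drop in force afterwards fit a click.
- **Seal:** At hand-in the push was 9.1 N and the cap underside about 3 to 4 mm above spout_foot. That puts the seal at about 4 of 5 mm squashed.
- **Alignment:** In the last picture, taken just before the final 0.75 mm push, the cap is upright on the spout. Side force was about 2.5 N, so it may sit 1–2 mm off centre, within the 4 mm limit.
- **Bystanders:** The jar and ramekin stood unmoved in that last picture. The mould was last seen standing just before the cap went on; the arm hid it after that.

Two slips along the way did no harm. My first move stopped 50 mm short in y, and joint 6 came right up to its limit above the cap before I turned it back.

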